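Slide the top-heavy supply crate into its bay

ROBOT

A 7-joint arm with a two-finger parallel gripper is mounted at the origin on the work surface. World frame = base frame: x ahead of the robot, y to its left, z up, the work surface at z = 0. Lengths are in mm, angles in degrees, forces in N, time in s.
With the tool pointing down it reaches from about 425 to 925 mm from the base axis. Payload 6.8 kg.
Tool frame: the origin (TCP) lies at the very end of the fingers, on their centre line; the grasp point (between the pads) lies 19 mm behind it; z points along the fingers, y is the direction in which the jaws open and shut (so a half turn about z gives the same grasp; the last joint's range is limited). The gripper opens to 88 mm and grips with 3 to 60 N. Pads are 20 mm wide; open, the fingers measure 115 mm over their backs; the gripper's body (75 mm by 178 mm) begins 61 mm behind the grasp point.
Start: joints at [-82.741, 27.33, 1.283, 89.118, -0.659, 63.558, -4.761], TCP at [157.033, 656.497, 222.664] pointing down, gripper open.
Joint ranges: [-169.35, 169.35], [-19.33, 120.38], [-80.79, 83.38], [13.8, 139.57], [-78.32, 258.32], [9.67, 109.79], [-169.56, 169.56]. Speed limits (degrees/s): [136.94, 136.94, 180, 180, 180, 180, 180].

INTERFACE

Orientations are given as [roll, pitch, yaw] about the fixed x, y, z axes, in that order (R = Rz(yaw) Ry(pitch) Rx(roll)).
In Python, from bench import env gives the robot as it stands.
- The arm moves only by the shell command python3 -m handwheel 'ROWS' [FORCE]. ROWS is JSON, a list that holds one entry, the list of rows, each a list of 5 numbers: the shift along the tool's x, y, z in m, then the turn about the tool's z in rad, then the opening, from 0 (shut) to 1 (fully open). A call has 1 to 20 rows; each row shifts and turns the commanded pose from where the row before left it, along the tool's axes as they then stand; what a row does not reach is not made up. A row lasts 1/8 s, in which the tool goes at most 62.5 mm and 10.7 degrees, less where a joint would pass 70% of its speed; a pose out of reach is approached as far as the arm can. A call is refused whole if a number of a shift passes 0.0625 or a number of a turn 0.188, either way. A call with a gripper value outside its range is refused whole. The fingers move at their own pace and stop on an object; FORCE is the grip in N (left out, the last holds). Time passes only in rows, so rows that do not move let the fingers close. It gives the time, the measured TCP pose, the force and the opening at its end, in the units of the state.
- env.state(): the state, without advancing time (a new reading comes with each control period).
- env.snapshot(name): name is "scene" or "top" or "wrist"; returns the picture (420x560x3 uint8, red, green, blue); there is no depth.
- env.get_calibration(name): a dict with "K" (3x3 intrinsics, pixels), "cam_to_world" (4x4, takes a point from camera to world coordinates). Camera axes: x right, y down, z forward; pixel columns grow to the right and rows downward; lengths in mm; the calibration is good to about 2 mm. A picture is of the moment at which its call begins: read the wrist's pose just before it. get_calibration takes no time and is no camera call; for the wrist camera it gives the pose at the moment of the call.
- env.sign_off(): hands the job in, once; it reports no verdict.
The state is a dict: "time": time; "qpos": joint angles; "joint_vel": joint speeds; "tau": joint torques, N m; "tool_pos": TCP position; "orientation": TCP orientation; "wrist_force": force on the tool from outside, world axes, zero at the start; "wrist_torque": the same for the moment, N m; "opening": opening from 0.0 (shut) to 1.0 (fully open).
Only numpy, scipy, OpenCV 4.12 (cv2) and the standard library are available. Lean on these libraries where they do the work, as an engineer would, in place of code of your own. Each camera call takes 0.05 s, during which the arm holds its last target.

TASK

Push the tall supply crate across the table into its parking bay, until its back stands flush and square against the stop rail between the two end blocks. It is heavy and top-heavy and tips if pushed high, so it must slide upright with its base staying on the table; do not lift it or touch its carrying handle, and leave the mask, the brush pot and the pencil tin where they are. Then move clear.

Things in the scene. Friction and masses are not known exactly. Their poses are not given: they have to be found in the camera images.
- crate: tall plywood crate full of bottles, 1.2-1.8 kg; sliding takes 5-13 N level push, up to 20 N if the fingers also bear down on it. Origin: underside, mid of the upright box; x to its back (towards the bay), z up. Box: x -55 to 55, y -85 to 85, 200 high (bottles to 248). Solid base 36 high, 170 wide, x -105 to 55: a foot sticks out 50 at the front (-x). Back face flat at x = 55. Pushed along +x above about 80 high it may tip over its back edge
- foot (a point): middle of the flat upright front face (170 wide, 36 high) of the crate's projecting foot: crate x = -105, 18 above the table; axes as the crate's
- handle: the crate's carrying handle, a steel bar of 12 diameter: up the middle of both ends (y = -88 and +88, from 150 up) and across the top at 285 above the table; fixed to the crate, origin and axes as the crate's
- bay: pale wood parking bay fixed to the table: stop rail 270 long (y), 20 thick, 50 high; at each end a block 20 wide, 50 high, reaching 70 out from the stop, 230 clear between. Origin: table height, middle of the stop's face; x points into the stop (the way the crate goes in). Crate home: its origin at bay x = -55, x axes alike
- mask: clay face mask lying face up, about 166 x 124, 75 high; origin at the middle of its underside. Bystander beside the crate's way
- brushpot: clear cup with brushes, 72 diameter, 90 high, brushes to 180; origin at the middle of its underside. Bystander
- tin: flat pencil tin 90 x 60 x 22 with pencils on it; origin at the middle of its underside. Bystander

How it is judged (in metres and radians):
At the end, for the whole second after the job is handed in: The crate stands at rest and upright (within 0.03 rad) on the table between the end blocks, its back within 8 mm of the stop face and square to it within 0.07 rad (x of crate in the frame of bay between -0.063 and -0.05 m and y of crate in the frame of bay between -0.034 and 0.034 m and angle between the x axis of crate and the x axis of bay, either way round below 0.07 rad and angle between crate's own z axis and vertical below 0.03 rad and height (world z) of crate below 0.006 m and linear speed of crate below 0.01 m/s); the robot touches nothing.
It fails at once if the crate tips (more than 0.12 rad) (angle between crate's own z axis and vertical above 0.12 rad).
It fails at once if the crate is lifted off the table (more than 12 mm) (height (world z) of crate above 0.012 m).
It fails at once if the robot touches the carrying handle (contact force between any of the fingers, the arm and handle above 0.5 N).
It fails at once if the mask, brush pot or pencil tin is moved more than 20 mm or knocked over (distance of any of mask, brushpot, tin from where it was at the start of the episode above 0.02 m or angle between any of mask, brushpot, tin's own z axis and vertical above 0.2 rad).
It also fails if it takes over 42 s, if anything falls off the work surface, if the arm or the gripper's body presses on something with over 40 N, if the wrist force passes 120 N, or if a joint passes its speed limit or range.

## Working session

There is one attempt and no reset: what is moved stays moved. The work goes in short steps, Python scripts to look and compute and a shell command to move; the robot and the scene stay as the last step left them, time stands still between calls to the robot, and variables do not carry over. Pictures are saved under pics/ and viewed, and the job is handed in when it is done.

```bash
mkdir -p pics; ls; python3 - <<'E'
from bench import env
import cv2
print(env.state())
for n in ("scene","top","wrist"):
    im=env.snapshot(n); cv2.imwrite(f"pics/{n}0.png",im[:,:,::-1])
    c=env.get_calibration(n); print(n,c)
E
```

```text
pics
{'time': 0.0, 'qpos': array([-82.74078621,  27.37395085,   1.28194288,  89.17544452,
        -0.65609079,  63.55944162,  -4.76097976]), 'joint_vel': array([ 0.02793284, -0.08242509, -0.11854218, -0.13717621,  0.00802993,
       -0.04046414, -0.00415504]), 'tau': array([-2.27237365e-04, -5.82856107e+01,  1.53438751e+00, -2.72614914e+01,
       -5.43691556e-02,  1.70011260e-02,  1.62202896e-04]), 'tool_pos': array([156.94844721, 655.89722469, 221.7251383 ]), 'orientation': array([-1.79899087e+02,  1.08660475e-02,  1.66548190e+02]), 'wrist_force': array([ 0.33831898,  0.22643691, -0.26839017]), 'wrist_torque': array([ 0.02298007,  0.02746376, -0.01843701]), 'opening': 1.0010503816675345}
scene {'K': array([[424.44559455,   0.        , 279.14451928],
       [  0.        , 424.44559455, 205.61603647],
       [  0.        ,   0.        ,   1.        ]]), 'cam_to_world': array([[ 6.82815081e-02,  8.66462905e-01, -4.94549968e-01,
         1.13236206e+03],
       [ 9.97665157e-01, -5.99811985e-02,  3.26571612e-02,
         7.67976808e+00],
       [-1.36748105e-03, -4.95625151e-01, -8.685
[... 471 characters left out ...]
1],
       [-1.10554597e-02, -1.28516950e-01, -9.91645688e-01,
         1.29730318e+03],
       [ 0.00000000e+00,  0.00000000e+00,  0.00000000e+00,
         1.00000000e+00]])}
wrist {'K': array([[308.90680502,   0.        , 278.45931419],
       [  0.        , 308.90680502, 208.41665056],
       [  0.        ,   0.        ,   1.        ]]), 'cam_to_world': array([[ 2.32980010e-01,  9.39386367e-01,  2.51542381e-01,
         8.90051561e+01],
       [ 9.72481524e-01, -2.25053817e-01, -6.02533380e-02,
         6.73557004e+02],
       [ 9.40855672e-06,  2.58658141e-01, -9.65968926e-01,
         3.83256055e+02],
       [ 0.00000000e+00,  0.00000000e+00,  0.00000000e+00,
         1.00000000e+00]])}
```

View pics/scene0.png

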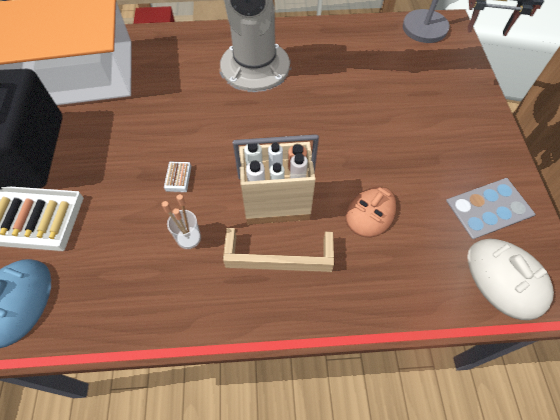

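View pics/top0.png

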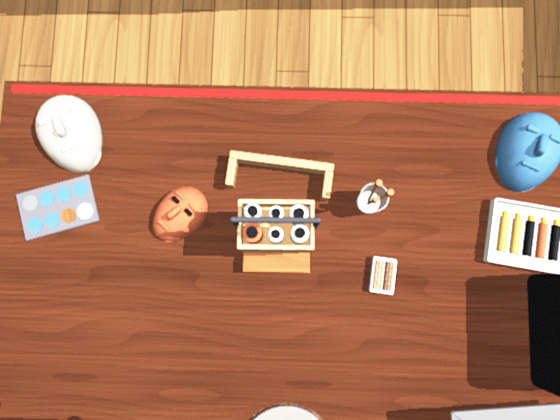

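View pics/wrist0.png

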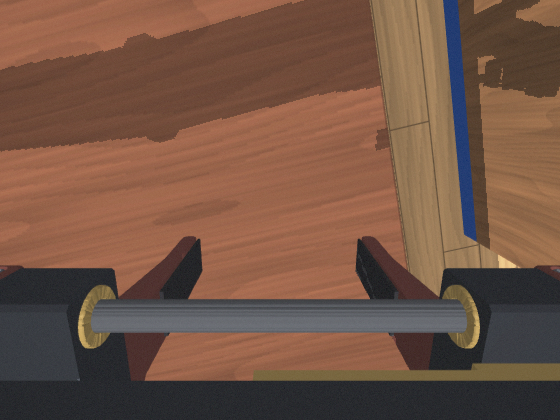

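```bash
python3 - <<'E'
import cv2
im=cv2.imread("pics/top0.png")
cv2.imwrite("pics/topA.png",cv2.resize(im[140:290,215:345],None,fx=5,fy=4,interpolation=cv2.INTER_CUBIC)[:600])
im=cv2.imread("pics/scene0.png")
cv2.imwrite("pics/sceneA.png",cv2.resize(im[125:275,215:345],None,fx=5,fy=4,interpolation=cv2.INTER_CUBIC)[:600])
E
```

```text
(no output)
```

View pics/topA.png

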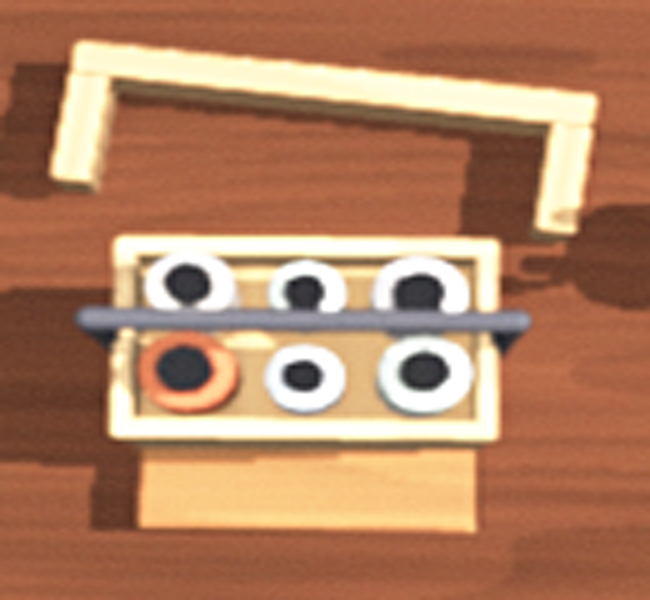

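View pics/sceneA.png

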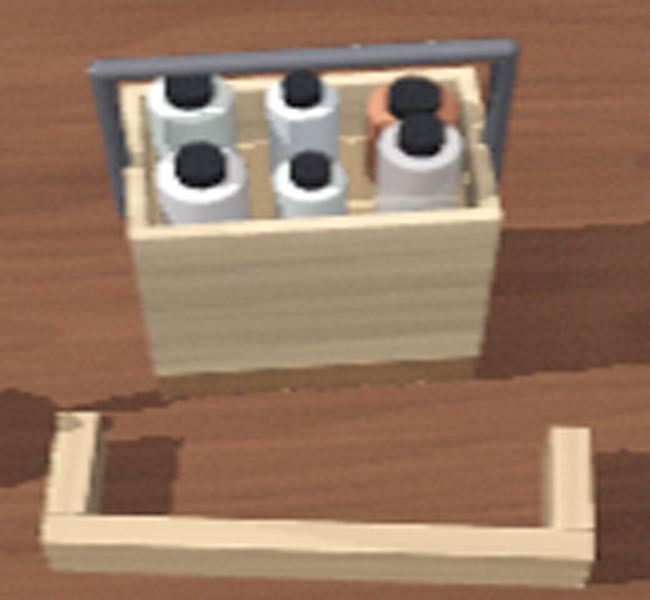

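```bash
cat > h.py <<'E'
import numpy as np
from bench import env
from scipy.optimize import least_squares
CAL={n:env.get_calibration(n) for n in("top","scene")}
def proj(n,P,cal=None):
    c=cal or CAL[n]; T=np.linalg.inv(c["cam_to_world"]); p=(T[:3,:3]@np.asarray(P,float).T).T+T[:3,3]
    q=(c["K"]@p.T).T; return q[:,:2]/q[:,2:]
def world(pose,L):
    x,y,a=pose; a=np.radians(a); R=np.array([[np.cos(a),-np.sin(a)],[np.sin(a),np.cos(a)]])
    L=np.asarray(L,float); W=L.copy(); W[:,:2]=L[:,:2]@R.T+[x,y]; return W
def fit(obs,x0,cals={}):
    # obs: {cam: [(local xyz, u, v)]}
    def f(p):
        r=[]
        for n,o in obs.items():
            L=[i[0] for i in o]; uv=np.array([i[1:] for i in o])
            r.append((proj(n,world(p,L),cals.get(n))-uv).ravel())
        return np.concatenate(r)
    s=least_squares(f,x0,loss="soft_l1"); return s.x,f(s.x).reshape(-1,2).round(1)
def ray(n,u,v,z,cal=None):
    c=cal or CAL[n]; M=c["cam_to_world"]; d=M[:3,:3]@np.linalg.inv(c["K"])@[u,v,1]; o=M[:3,3]
    return o+d*(z-o[2])/d[2]
E
python3 - <<'E'
from h import *
T=lambda u,v:((u+.5)/5-.5+215,(v+.5)/4-.5+140)
S=lambda u,v:((u+.5)/5-.5+215,(v+.5)/4-.5+125)
cr={"top":[((-105,85,36),*T(139,527)),((-105,-85,36),*T(475,530)),((-55,85,200),*T(110,437)),((-55,-85,200),*T(498,439)),((55,85,200),*T(117,238)),((55,-85,200),*T(500,240))],
"scene":[((55,-85,0),*S(160,393)),((55,85,0),*S(473,378)),((55,-85,200),*S(130,238)),((55,85,200),*S(499,213))]}
by={"top":[((20,135,50),*T(76,42)),((20,-135,50),*T(598,95)),((0,115,50),*T(113,80)),((0,-115,50),*T(550,120)),((-70,135,50),*T(51,181)),((-70,115,50),*T(97,187)),((-70,-115,50),*T(535,230)),((-70,-135,50),*T(577,236))],
"scene":[((20,-135,50),*S(43,540)),((20,135,50),*S(593,555)),((20,-135,0),*S(48,570)),((20,135,0),*S(588,583))]}
for n,o in(("crate",cr),("bay",by)):
    print(n,*fit(o,[500,0,0]))
    for k in o: print(k,fit({k:o[k]},[500,0,0])[0])
print("mask",ray("top",180,213,40),ray("top",155,235,20),ray("top",207,200,40),"pot",ray("top",373,200,45),"tin",ray("top",383,276,20))
for u,v in((372,257),(397,259),(394,295),(369,291)):print(ray("top",u,v,15))
E
```

```text
crate [550.4676401   37.5026758    1.13466494] [[-0.1  0.8]
 [ 0.1  0.6]
 [ 0.2  0. ]
 [-0.4  0.1]
 [-0.3  0.6]
 [-0.9  0.5]
 [-0.4  1.9]
 [-0.1  0.6]
 [-0.4  0.5]
 [-0.1  1.2]]
top [551.43181047  36.90009394   0.90362897]
scene [547.55958181  38.44438434   0.99021297]
bay [719.44318873  31.10265612  -5.75147117] [[-0.2  0.8]
 [-0.4  0.4]
 [-1.  -0.2]
 [ 0.5  0.8]
 [-0.1  0.2]
 [-1.6 -0.3]
 [ 0.4  0.1]
 [-0.2 -0.4]
 [-1.   0.5]
 [-0.2 -0. ]
 [ 0.3  0.5]
 [-1.4  0.4]]
top [719.89371921  30.39040634  -5.74409627]
scene [718.65575251  32.68787446  -5.91175034]
mask [589.66356481 285.21174305  40.        ] [533.07225605 351.22050939  20.        ] [625.07798075 217.53320809  40.        ] pot [ 635.25855639 -206.6722068    45.        ] tin [ 444.02443042 -237.10326513   20.        ]
[ 491.71363955 -209.91571283   15.        ]
[ 488.3294405  -273.96099168   15.        ]
[ 396.86627437 -266.01782492   15.        ]
[ 405.15543366 -202.53050558   15.        ]
```

```bash
python3 -m handwheel '[[[0,0,0,-0.128,1],[0,0,0,-0.128,1],[-0.0205,-0.044,0,0,1],[-0.0205,-0.044,0,0,1],[-0.0205,-0.044,0,0,1],[-0.0205,-0.044,0,0,1],[-0.0205,-0.044,0,0,1],[-0.0205,-0.044,0,0,1],[-0.0205,-0.044,0,0,1],[0,0,0,0,1]]]'
```

```text
time: 1.4
tool_pos: [308.7, 348.0, 222.6]
orientation: [-179.9, 0.0, -179.1]
wrist_force: [0.0, 0.4, -0.1]
opening: 0.998
```

```bash
python3 -m handwheel '[[[-0.0255,-0.042,0,0,1],[-0.0255,-0.042,0,0,1],[-0.0255,-0.042,0,0,1],[-0.0255,-0.042,0,0,1],[-0.003,-0.048,0,0,1],[-0.003,-0.048,0,0,1],[-0.003,-0.048,0,0,1],[0,0,0.04,0,1],[0,0,0.04,0,1],[0,0,0,0,1]]]'; python3 -c "
from bench import env;import cv2
print(env.state()['qpos'])
cv2.imwrite('pics/w1.png',env.snapshot('wrist')[:,:,::-1]);cv2.imwrite('pics/t1.png',env.snapshot('top')[:,:,::-1])"
```

```text
time: 2.65
tool_pos: [422.8, 42.3, 140.8]
orientation: [-179.9, -0.3, -178.7]
wrist_force: [-1.1, 0.2, 0.6]
opening: 1.002
[-33.2212546   10.43305064  21.33409455 127.38668419  -5.43198101
  43.32959329  83.03328304]
```

View pics/t1.png

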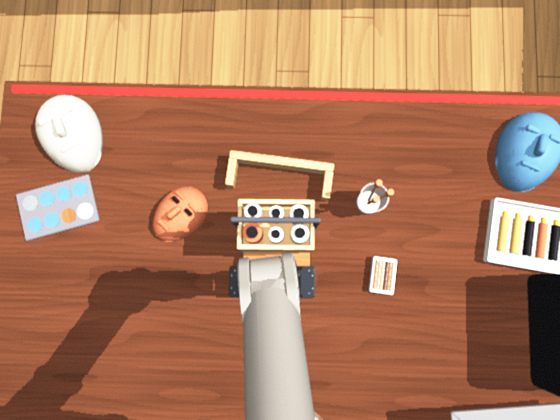

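View pics/w1.png

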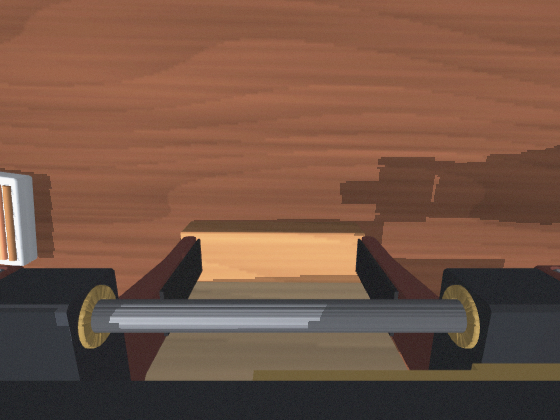

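```bash
python3 - <<'E'
from h import *
c=env.get_calibration("wrist")
for u,v in((182,234),(365,234)): print(ray("wrist",u,v,36,c))
print(proj("w",[[440,42,0],[432,42,141],[412,42,141],[445,42,36]],c))
print(c["cam_to_world"][:3,3])
E
```

```text
[453.49730858 -44.31910446  36.        ]
[449.9064477  124.14913607  36.        ]
[[276.27205906 211.32682324]
 [275.15445169 263.55739001]
 [275.83215818 230.67692628]
 [275.93943649 227.13170188]]
[355.22565524  42.04878415 304.65099593]
```

```bash
python3 -m handwheel '[[[0,0,0.042,0,1],[0,0,0.042,0,1],[0,0,0.042,0,1],[0,0,0,0,1],[0,0,0,0,1]]]'; python3 -c "
from bench import env;import cv2
cv2.imwrite('pics/w2.png',env.snapshot('wrist')[:,:,::-1]);cv2.imwrite('pics/s2.png',env.snapshot('scene')[:,:,::-1])"
```

```text
time: 3.38
tool_pos: [426.2, 42.5, 18.4]
orientation: [179.9, 0.1, -178.8]
wrist_force: [0.2, -0.6, 0.4]
opening: 1.0
```

View pics/w2.png

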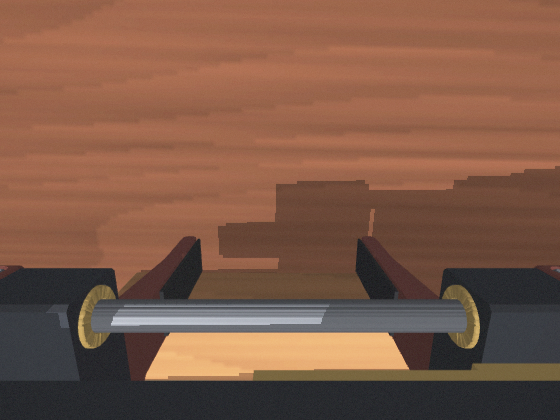

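View pics/s2.png

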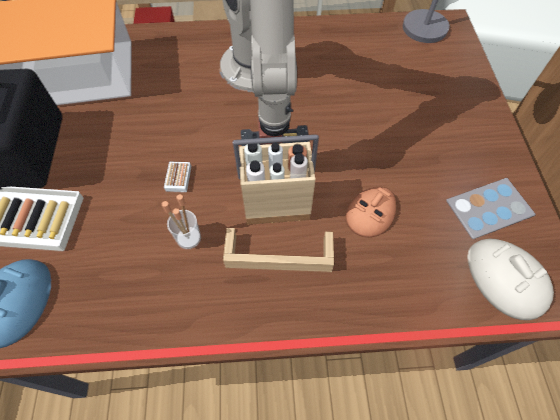

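```bash
python3 -m handwheel '[[[-0.004,0,0.005,0,1],[-0.005,0,0,0,1],[-0.005,0,0,0,1],[-0.003,0,0,0,1],[0,0,0,0,1]]]'
```

```text
time: 4.1
tool_pos: [434.2, 41.7, 10.6]
orientation: [-180.0, -0.8, -178.9]
wrist_force: [-15.1, 1.4, 12.6]
opening: 0.999
```

```bash
python3 -m handwheel '[[[-0.005,0,0,0,1],[-0.004,0,0,0,1],[0,0,0,0,1]]]'
```

```text
time: 4.47
tool_pos: [444.3, 41.7, 10.4]
orientation: [-180.0, -0.7, -178.8]
wrist_force: [-8.5, -0.6, -2.0]
opening: 1.002
```

```bash
python3 -m handwheel '[[[-0.004,0.0004,0,0.005,1],[-0.005,0.0005,0,0.007,1],[-0.005,0.0005,0,0.007,1],[-0.005,0.0005,0,0.007,1],[-0.005,0.0005,0,0.007,1],[-0.005,0.0005,0,0.007,1],[-0.005,0.0005,0,0.007,1],[-0.004,0.0005,0,0.005,1],[0,0,0,0,1]]]'; python3 -c "
from bench import env;import cv2
cv2.imwrite('pics/t3.png',cv2.resize(env.snapshot('top')[140:290,215:345,::-1],None,fx=5,fy=4,interpolation=cv2.INTER_CUBIC));cv2.imwrite('pics/s3.png',cv2.resize(env.snapshot('scene')[125:275,215:345,::-1],None,fx=5,fy=4,interpolation=cv2.INTER_CUBIC))"
```

```text
time: 5.6
tool_pos: [482.9, 46.1, 10.2]
orientation: [-179.9, -0.6, 178.2]
wrist_force: [-9.6, -0.1, -0.1]
opening: 1.004
```

View pics/t3.png

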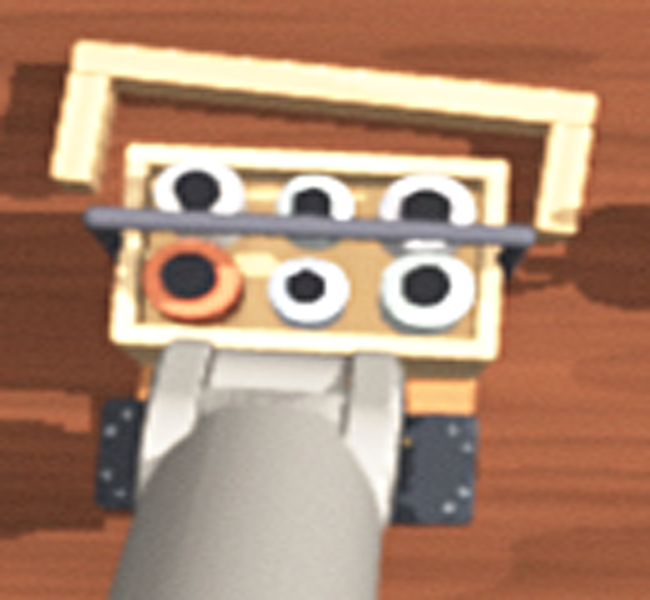

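View pics/s3.png

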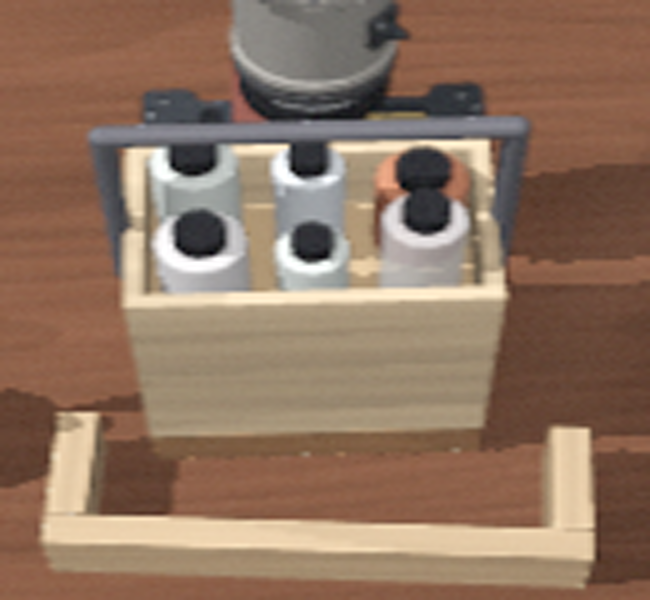

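```bash
python3 - <<'E'
from h import *
T=lambda u,v:((u+.5)/5-.5+215,(v+.5)/4-.5+140)
S=lambda u,v:((u+.5)/5-.5+215,(v+.5)/4-.5+125)
cr={"top":[((-55,85,200),*T(109,342)),((-55,-85,200),*T(497,361)),((55,85,200),*T(127,144)),((55,-85,200),*T(508,160))],
"scene":[((55,-85,0),*S(152,452)),((55,85,0),*S(480,448)),((55,-85,200),*S(124,306)),((55,85,200),*S(506,298))]}
p,r=fit(cr,[590,40,0]);print(p,r.tolist())
b=np.array([719.4,31.1]);a=np.radians(-5.75);R=np.array([[np.cos(a),-np.sin(a)],[np.sin(a),np.cos(a)]])
print("crate in bay",R.T@(p[:2]-b),p[2]+5.75)
E
```

```text
[598.81992223  37.03505656  -1.88444192] [[0.3, -0.1], [-1.0, -0.3], [0.1, 0.9], [-0.7, 1.2], [0.4, 2.0], [-0.7, 0.9], [-0.3, 0.2], [-0.4, -0.2]]
crate in bay [-120.56800312   -6.17548983] 3.865558084778648
```

```bash
python3 -m handwheel '[[[-0.004,0.0008,0,0.006,1],[-0.005,0.001,0,0.009,1],[-0.005,0.001,0,0.009,1],[-0.005,0.001,0,0.009,1],[-0.005,0.001,0,0.009,1],[-0.005,0.001,0,0.009,1],[-0.005,0.001,0,0.009,1],[-0.004,0.0008,0,0.008,1],[0,0,0,0,1]]]'; python3 -c "
from bench import env;import cv2
cv2.imwrite('pics/t4.png',cv2.resize(env.snapshot('top')[140:290,215:345,::-1],None,fx=5,fy=4,interpolation=cv2.INTER_CUBIC));cv2.imwrite('pics/s4.png',cv2.resize(env.snapshot('scene')[125:275,215:345,::-1],None,fx=5,fy=4,interpolation=cv2.INTER_CUBIC))"
```

```text
time: 6.82
tool_pos: [521.5, 51.7, 10.2]
orientation: [-179.9, -0.6, 174.3]
wrist_force: [-10.4, 0.6, 2.7]
opening: 1.0
```

View pics/t4.png

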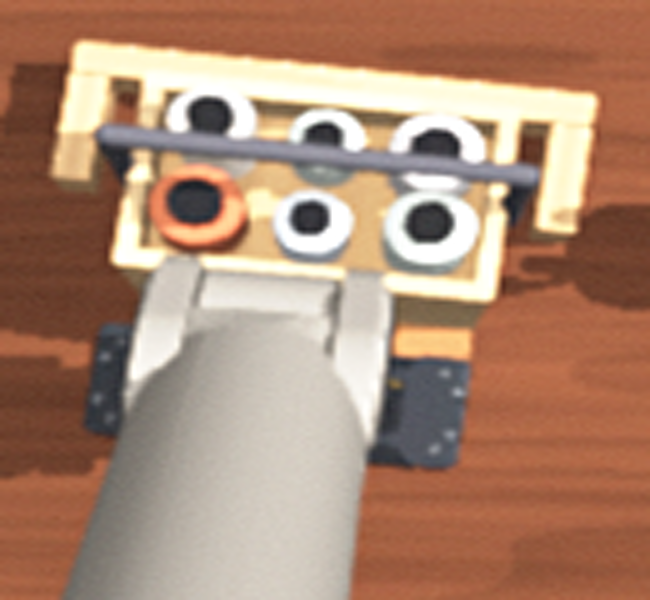

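View pics/s4.png

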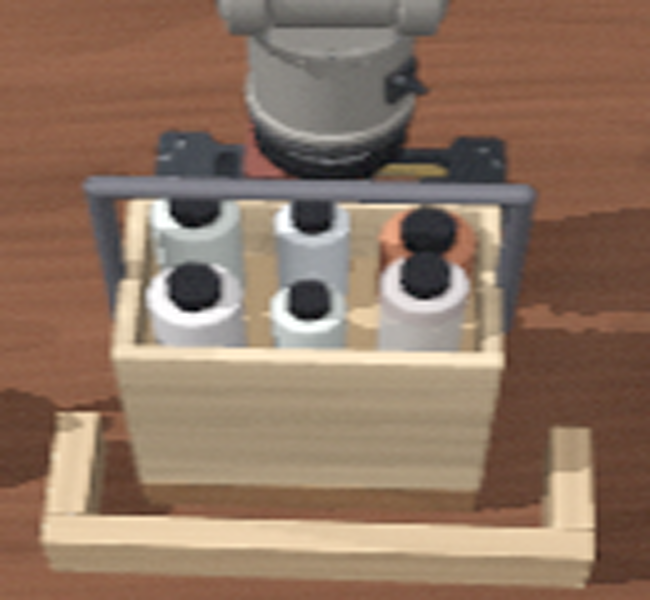

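```bash
cat >> h.py <<'E'
T=lambda u,v:((u+.5)/5-.5+215,(v+.5)/4-.5+140)
S=lambda u,v:((u+.5)/5-.5+215,(v+.5)/4-.5+125)
def inbay(p):
    b=np.array([719.4,31.1]);a=np.radians(-5.75);R=np.array([[np.cos(a),-np.sin(a)],[np.sin(a),np.cos(a)]])
    return R.T@(np.asarray(p[:2])-b),p[2]+5.75
E
python3 - <<'E'
from h import *
cr={"top":[((-55,85,200),*T(110,262)),((-55,-85,200),*T(496,301))],
"scene":[((55,-85,0),*S(145,502)),((55,85,0),*S(480,508)),((55,-85,200),*S(113,360)),((55,85,200),*S(504,364))]}
p,r=fit(cr,[590,40,0]);print(p,r.tolist(),inbay(p))
E
```

```text
[636.35370986  35.2015198   -5.07641698] [[0.4, 1.0], [-1.2, -0.1], [0.4, 1.0], [-1.0, 0.7], [0.1, -0.3], [-0.2, 0.0]] (array([-83.03936757,  -4.23936376]), np.float64(0.6735830207903772))
```

```bash
python3 -m handwheel '[[[-0.004,0,0,0,1],[-0.005,0,0,0,1],[-0.005,0,0,0,1],[-0.004,0,0,0,1],[-0.003,0,0,0,1],[0,0,0,0,1]]]'
```

```text
time: 7.68
tool_pos: [541.5, 49.8, 10.2]
orientation: [-179.9, -0.7, 174.4]
wrist_force: [-13.0, 1.5, 6.2]
opening: 0.999
```

```bash
python3 -m handwheel '[[[-0.002,0,0,0,1],[-0.002,0,0,0,1],[0,0,0,0,1]]]'
```

```text
time: 8.05
tool_pos: [545.5, 49.4, 10.2]
orientation: [-179.9, -0.7, 174.4]
wrist_force: [-12.4, 1.5, 5.0]
opening: 1.001
```

```bash
python3 -m handwheel '[[[-0.002,0,0,0,1],[-0.002,0,0,0,1],[0,0,0,0,1]]]'
```

```text
time: 8.43
tool_pos: [549.1, 49.1, 10.1]
orientation: [-179.9, -0.8, 174.4]
wrist_force: [-14.3, 1.6, 6.7]
opening: 1.001
```

```bash
python3 -c "
from bench import env;import cv2
cv2.imwrite('pics/s5.png',cv2.resize(env.snapshot('scene')[125:275,215:345,::-1],None,fx=5,fy=4,interpolation=cv2.INTER_CUBIC))"
```

```text
(no output)
```

View pics/s5.png

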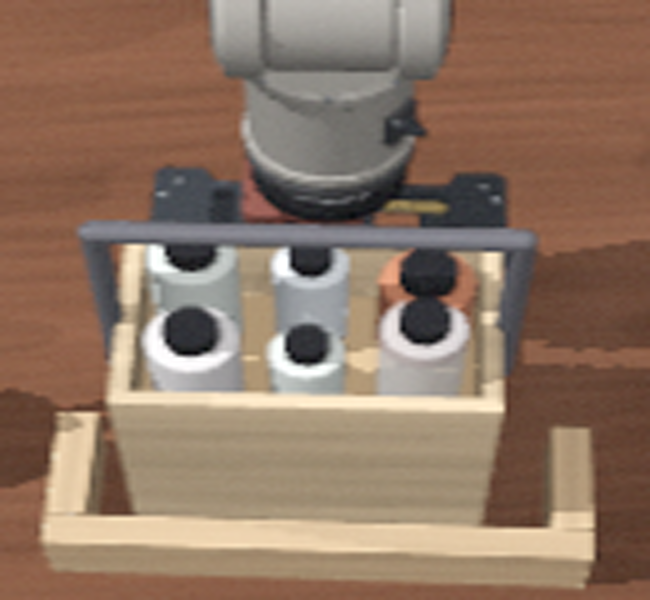

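```bash
python3 -m handwheel '[[[-0.0015,0,0,0,1],[-0.0015,0,0,0,1],[0,0,0,0,1]]]'
```

```text
time: 8.85
tool_pos: [549.1, 49.1, 10.1]
orientation: [-180.0, -1.1, 174.4]
wrist_force: [-22.7, 1.8, 17.4]
opening: 1.001
```

```bash
python3 -m handwheel '[[[-0.0015,0,0,0,1],[-0.0005,0,0,0,1],[0,0,0,0,1]]]'
```

```text
time: 9.22
tool_pos: [549.1, 49.1, 10.0]
orientation: [-180.0, -1.3, 174.4]
wrist_force: [-27.7, 3.8, 22.2]
opening: 0.999
```

```bash
python3 -m handwheel '[[[0.003,0,0,0,1],[0.004,0,0,0,1],[0.01,0,0,0,1],[0.02,0,0,0,1],[0.025,0,0,0,1],[0.025,0,0,0,1],[0,0,-0.03,0,1],[0,0,-0.04,0,1],[0,0,0,0,1]]]'; python3 -c "
from bench import env;import cv2
cv2.imwrite('pics/t6.png',cv2.resize(env.snapshot('top')[140:290,215:345,::-1],None,fx=5,fy=4,interpolation=cv2.INTER_CUBIC));cv2.imwrite('pics/s6.png',cv2.resize(env.snapshot('scene')[125:275,215:345,::-1],None,fx=5,fy=4,interpolation=cv2.INTER_CUBIC))"
```

```text
time: 10.35
tool_pos: [476.9, 57.5, 84.3]
orientation: [179.8, 0.4, 174.3]
wrist_force: [-0.1, 0.8, -0.3]
opening: 1.002
```

View pics/t6.png

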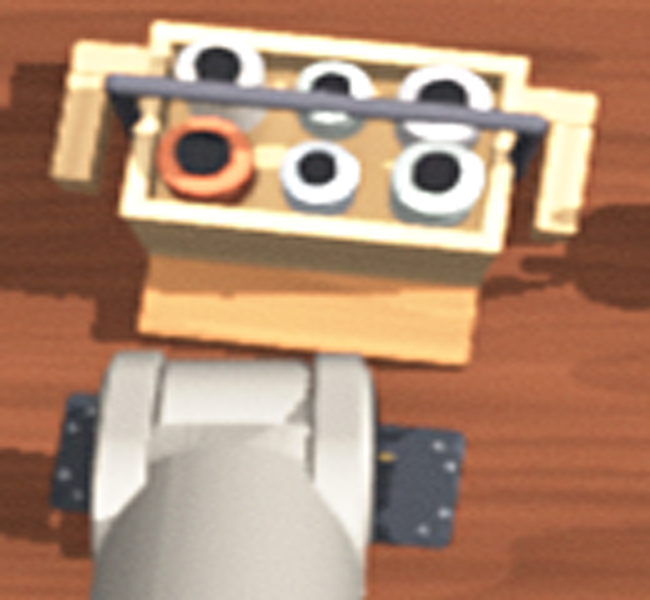

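View pics/s6.png

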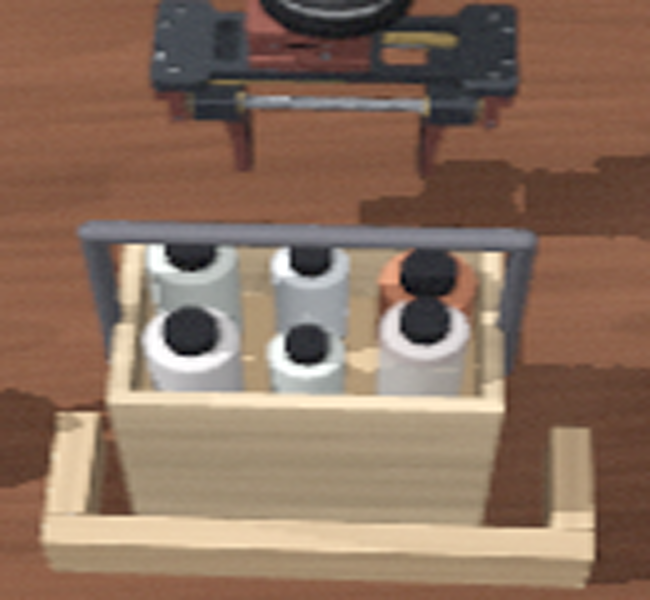

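```bash
python3 - <<'E'
from h import *
cr={"top":[((-105,85,36),*T(140,331)),((-105,-85,36),*T(468,362)),((-55,85,200),*T(122,216)),((-55,-85,200),*T(500,250)),((55,85,200),*T(152,22)),((55,-85,200),*T(528,58))],
"scene":[((55,-85,200),*S(110,403)),((55,85,200),*S(502,409))]}
p,r=fit(cr,[660,40,-5]);print(p,r.tolist(),inbay(p))
import cv2
im=env.snapshot("top"); a=cv2.imread("pics/top0.png")[:,:,::-1]
d=np.abs(im.astype(int)-a).max(2)
for nm,(x0,y0,x1,y1) in dict(mask=(150,180,212,245),pot=(350,175,400,215),tin=(365,252,400,298)).items(): print(nm,d[y0:y1,x0:x1].mean().round(2),(d[y0:y1,x0:x1]>40).sum())
E
```

```text
[665.40769555  31.55913173  -5.08494483] [[-0.5, 0.7], [0.0, 0.6], [0.1, -0.2], [-0.1, -0.2], [0.1, 0.7], [-0.5, 0.0], [-0.7, 0.8], [-0.0, 0.7]] (array([-53.76664267,  -4.95256271]), np.float64(0.6650551708904802))
mask 29.58 1573
pot 2.35 0
tin 1.98 0
```

```bash
python3 -m handwheel '[[[0.02,0,-0.04,0,1],[0,0,-0.04,0,1],[0,0,-0.04,0,1],[0,0,0,0,1],[0,0,0,0,1]]]'; python3 - <<'E'
from bench import env;import cv2
cv2.imwrite('pics/t7.png',env.snapshot('top')[:,:,::-1])
E
```

```text
time: 11.12
tool_pos: [453.6, 58.9, 200.4]
orientation: [-180.0, -0.1, 174.4]
wrist_force: [0.4, 0.1, -0.6]
opening: 1.001
```

View pics/t7.png

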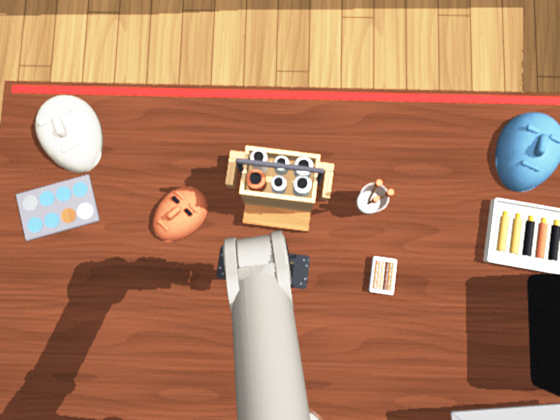

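The top view shows the mask still at (180, 213), so the image difference there was only shadow. The pot is at (373, 198), the tin at (383, 276), and the crate stands in the bay at (280, 175). The arm is clear of everything.

```bash
python3 -c "
from bench import env
print(env.sign_off())"
```

```text
the job is handed in; nothing more can be done
None
```

The crate is pushed home against the stop rail and the job is handed in, at about 11 s on the robot's clock. I pushed it low on the foot face with both open fingers, at a TCP height of about 10 mm. On the way I turned it from +1.1° to the bay's angle, crept in until it stopped against the rail, then backed off and raised the arm clear.

**Crate position:** the last camera fit puts the crate in the bay frame at x ≈ -53.8 mm, y ≈ -5 mm and about 0.7° (0.012 rad) off square. All are inside the limits. That x would put the back about 1 mm inside the rail, which is within the roughly 2 mm camera error.

**Contact with the stop:** the tool stopped at x = 549.1 mm while the push rose from 14 N to 28 N, so the crate was against the rail when I let go.

**Upright:** I saw no tilt in the pictures, but I did not measure tilt or base height separately.

**Bystanders:** the pot and tin matched their starting images. The automatic comparison flagged the mask area. In the last picture the mask is at its starting position, and I put the difference down to the arm's shadow.

**Robot:** wrist force was close to zero after moving clear.

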